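Show the laser path, then open the shutter

TASK

Before the laser cut, show the path to be cut: with the fingertips held about 10 mm above the plate on the chuck, and never touching the plate, trace its black line from the green dot to the red dot, passing over every dot in turn. Then push the red-knobbed shutter lever fully over to its other side and draw the hand clear. Pick nothing up, and leave the plate and the other loose things where they are.

Things in the scene. Friction and masses are not known exactly. Their poses are not given: they have to be found in the camera images.
- chuck: fixed rotary stage carrying a magnetic chuck: round black base, black plate 170 x 260 mm, then a steel block with a brown top, 150 (x) x 250 (y) mm, whose top face is 105 mm above the table. Origin on the table under its centre; z up.
- workpiece: bright metal plate, 120 (x) x 80 (y) x 6 (z) mm, lying loose and flat on the chuck at any heading. Origin at the centre of its underside; its top is 6 mm above. A black line 3 mm wide on its top makes a step of three straight legs through six dots: along x, then along y, then along x again.
- dot0 (a point): centre of a green dot, 14 mm across: START of the path; on the plate's top face, at x, y = (-48,-28) mm in the plate's frame. Axes as the plate.
- dot1 (a point): centre of a black dot, 10 mm across: second on the path; on the plate's top face, at x, y = (-16,-28) mm in the plate's frame. Axes as the plate.
- dot2 (a point): centre of a black dot, 10 mm across: third on the path, at the first corner; on the plate's top face, at x, y = (16,-28) mm in the plate's frame. Axes as the plate.
- dot3 (a point): centre of a black dot, 10 mm across: fourth on the path; on the plate's top face, at x, y = (16,0) mm in the plate's frame. Axes as the plate.
- dot4 (a point): centre of a black dot, 10 mm across: fifth on the path, at the second corner; on the plate's top face, at x, y = (16,28) mm in the plate's frame. Axes as the plate.
- dot5 (a point): centre of a red dot, 14 mm across: END of the path; on the plate's top face, at x, y = (48,28) mm in the plate's frame. Axes as the plate.
- shutter_base: grey block 70 (x) x 50 (y) x 25 (z) mm fixed on the table, carrying the shutter lever. Origin at the centre of its underside. The lever's pivot runs along the block's y axis, 22 mm above the origin.
- shutter_tip (a point): centre of the red ball (26 mm across) at the end of the lever, a 10 mm steel rod; 80 mm from the pivot. It stands about 92 mm above the table at either end of the swing.
- shutter (a joint): lever angle in rad: at 0 it leans 0.5 rad from upright towards the block's -x, at 1.0 (fully over) 0.5 rad towards the block's +x, against a stop. It starts at 0 to 0.2, moves with about 1 N at the ball and stays where it is left.
- lens_tube_mid (a point): black lens tube, 50 mm across, 75 mm high, standing upright; loose bystander, not part of the job. Origin at its centre.
- paste_jar_mid (a point): small closed jar, 56 mm across, 65 mm high, standing upright; loose bystander, not part of the job. Origin at its centre.
- spare_blank_mid (a point): brass blank, 90 x 60 x 12 mm, lying flat on the table; loose bystander, not part of the job. Origin at its centre.
Not all that is in view belongs to the job. Of the things that look like the shutter_base, the middle-sized one is meant. There is more than one size of the workpiece; the job needs the smallest.

How it is judged:
On the way, in this order (a step that is already met when the one before it is completed fails the run):
1. the fingertips pass close over the green start dot, within 12 mm sideways and no more than about 27 mm above the plate (horizontal distance between the grasp point and dot0 below 0.012 m and z of the grasp point in the frame of dot0 below 0.046 m), for 0.02 s.
2. the fingertips pass close over black dot 1, within 12 mm sideways and no more than about 27 mm above the plate (horizontal distance between the grasp point and dot1 below 0.012 m and z of the grasp point in the frame of dot1 below 0.046 m), for 0.02 s.
3. the fingertips pass close over black dot 2, within 12 mm sideways and no more than about 27 mm above the plate (horizontal distance between the grasp point and dot2 below 0.012 m and z of the grasp point in the frame of dot2 below 0.046 m), for 0.02 s.
4. the fingertips pass close over black dot 3, within 12 mm sideways and no more than about 27 mm above the plate (horizontal distance between the grasp point and dot3 below 0.012 m and z of the grasp point in the frame of dot3 below 0.046 m), for 0.02 s.
5. the fingertips pass close over black dot 4, within 12 mm sideways and no more than about 27 mm above the plate (horizontal distance between the grasp point and dot4 below 0.012 m and z of the grasp point in the frame of dot4 below 0.046 m), for 0.02 s.
6. the fingertips pass close over the red end dot, within 12 mm sideways and no more than about 27 mm above the plate (horizontal distance between the grasp point and dot5 below 0.012 m and z of the grasp point in the frame of dot5 below 0.046 m), for 0.02 s.
7. the shutter lever is pushed fully over (value of joint shutter above 0.9 rad), for 0.2 s.
At the end, for the whole second after the job is handed in: The dots were passed over in order, from green to red; the shutter lever stands fully over (above 0.9 rad of 1.0), the plate lies still within 5 mm of where it began, and the lens tube, jar and brass blank are within 15 mm of where they began (value of joint shutter above 0.9 rad and distance of workpiece from where it was at the start of the episode below 0.005 m and linear speed of workpiece below 0.02 m/s and distance of each of lens_tube_mid, paste_jar_mid, spare_blank_mid from where it was at the start of the episode below 0.015 m); the robot touches nothing.
It fails at once if the plate is touched (contact force between any of the fingers, the arm and workpiece above 0.3 N).
It fails at once if the plate is moved or lifted (distance of workpiece from where it was at the start of the episode above 0.005 m).
It fails at once if a bystander is moved or lifted (distance of any of lens_tube_mid, paste_jar_mid, spare_blank_mid from where it was at the start of the episode above 0.015 m).
It also fails if it takes over 48 s, if anything falls off the work surface, if the arm or the gripper's body presses on something with over 40 N, if the wrist force passes 120 N, or if a joint passes its speed limit or range.

ROBOT

A 6-joint arm with a two-finger parallel gripper is mounted at the origin on the work surface. World frame = base frame: x ahead of the robot, y to its left, z up, the work surface at z = 0. Lengths are in m, angles in rad, forces in N, time in s.
With the tool pointing down it reaches from about 0.25 to 0.725 m from the base axis. Payload 4 kg.
Tool frame: the origin (TCP) lies midway between the tips of the shut fingers; the grasp point (between the pads) lies 19 mm behind it; z points along the fingers, y is the line along which they close (so a half turn about z gives the same grasp; the last joint's range is limited). The gripper opens to 85 mm and grips with 20 to 120 N. Pads are 22 mm wide; open, the fingers measure 114 mm over their backs; the gripper's body (76 mm by 85 mm) begins 54 mm behind the grasp point. The pads swing forward as they close: fully open they stand 13 mm farther back than shut.
Start: joints at [-1.348, 0.241, 0.005, 1.335, 0, 1.571], TCP at [0.11, -0.488, 0.231] pointing down, gripper open.
Joint ranges: [-2.72, 2.72], [-1.05, 1.87], [-1.09, 1.28], [-1.99, 2.15], [-1.42, 1.44], [-3.14, 3.14]. Speed limits (rad/s): [2.79, 2.79, 3.14, 3.14, 3.14, 3.14].

INTERFACE

Orientations are given as a unit quaternion [x, y, z, w].
In Python, from workcell import bot gives the robot as it stands. The module is installed in compiled form; this text tells all that it offers.
- The arm moves only by the tool jog_arm, never from a script. Its argument "deltas" is a list of rows, each an object with "fingers": the opening, from 0 (shut) to 1 (fully open); "delta_pos": the shift along the tool's x, y, z normalised to -1 to 1, where 1 is 300 mm, a list of three; "yaw": the turn about the tool's z normalised to -1 to 1, where 1 is pi/4 rad. A call has 1 to 12 rows; each row is the pose to reach, as a shift and turn from the pose commanded when the call began, along the tool's axes at that moment; what a row does not reach only later rows make up. A row lasts 1/10 s, in which the tool goes at most 50 mm and 8.59 degrees, less where a joint would pass 70% of its speed; a pose out of reach is approached as far as the arm can. A call with a number of a shift or a turn outside -1 to 1 is refused whole. A call with a gripper value outside its range is refused whole. The fingers move at their own pace and stop on an object; the grip force is fixed at half the most. Time passes only in rows, so rows that repeat a pose let the fingers close. It gives the time, the measured TCP pose, the force, the opening and the grip force at its end, in the units of the state.
- bot.get_obs(): the state, without advancing time (a new reading comes with each control period).
- bot.camera(name): name is "scene" or "top" or "wrist"; returns a dict with "image" (400x640x3 uint8, red, green, blue), "range_z" (400x640 float32, m along the optical axis (not along the pixel's ray), 0 where there is no reading), "fx", "fy", "cx", "cy" (pixels), "rvec" (rotation vector, rad) and "tvec" (3), from world to camera coordinates, as OpenCV has them. Camera axes: x right, y down, z forward; pixel columns grow to the right and rows downward; lengths in m; the calibration is good to about 2 mm. A picture is of the moment at which its call begins.
- bot.job_done(): hands the job in; it is judged then, once.
The state is a dict: "clock": time; "joint_pos": joint angles; "joint_vel": joint speeds; "tau": joint torques, N m; "eef_pos": TCP position; "tool_rot": TCP orientation; "ft_force": force on the tool from outside, world axes, zero at the start; "ft_torque": the same for the moment, N m; "grip_width": finger opening in m; "grasp_force": force on a finger pad.
Only numpy, scipy, OpenCV 4.12 (cv2) and the standard library are available. Lean on these libraries where they do the work, as an engineer would, in place of code of your own. Each camera call takes 0.05 s, during which the arm holds its last target. There are 200 camera calls.

## Working session

There is one attempt and no reset: what is moved stays moved. The work goes in short steps, Python scripts to look and compute and a tool call to move; the robot and the scene stay as the last step left them, time stands still between calls to the robot, and variables do not carry over. Pictures are saved under pics/ and viewed, at most 10 in all, crops included, and the job is handed in when it is done.

Besides the shell and the picture viewer there is one more tool, called after "Emit:" by a JSON object that holds its "api" and its "payload", one argument or row to a line. jog_arm: Moves the arm, as the interface text tells. Scaled input: -1 to 1 covers 300 mm each way for a shift and pi/4 rad each way for a turn. Its arguments: {"type":"object","properties":{"deltas":{"type":"array","items":{"type":"object","properties":{"fingers":{"type":"number"},"delta_pos":{"type":"array","items":{"type":"number"}},"yaw":{"type":"number"}}}}},"required":["deltas"]}

```bash
mkdir -p pics; cat > h.py <<'E'
import numpy as np, cv2
from workcell import bot
def snap(n):
    c=bot.camera(n); np.savez('pics/'+n+'.npz',**c); return c
def load(n): return dict(np.load('pics/'+n+'.npz'))
def world(c,u,v,z=None):
    R=cv2.Rodrigues(np.array(c['rvec'],float))[0]; t=np.array(c['tvec'],float).ravel()
    r=np.array([(u-c['cx'])/c['fx'],(v-c['cy'])/c['fy'],1.])
    o=-R.T@t; d=R.T@r
    if z is None: s=c['range_z'][int(round(v)),int(round(u))]
    else: s=(z-o[2])/d[2]
    return o+s*d
E
python3 - <<'E'
from h import *
for n in('top','scene'):
    c=snap(n); cv2.imwrite(f'pics/{n}0.png',c['image'][:,:,::-1])
o=bot.get_obs(); print(o['clock'],o['eef_pos'],o['tool_rot'],o['grip_width'])
E
```

```text
0.1 [ 0.11036662 -0.48708039  0.2305072 ] [ 9.93800550e-01  1.11173655e-01 -1.02030436e-04 -9.35482324e-04] 0.08540741740465732
```

View pics/top0.png

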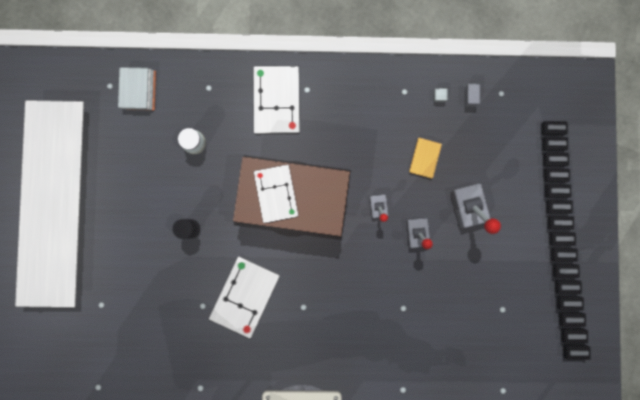

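View pics/scene0.png

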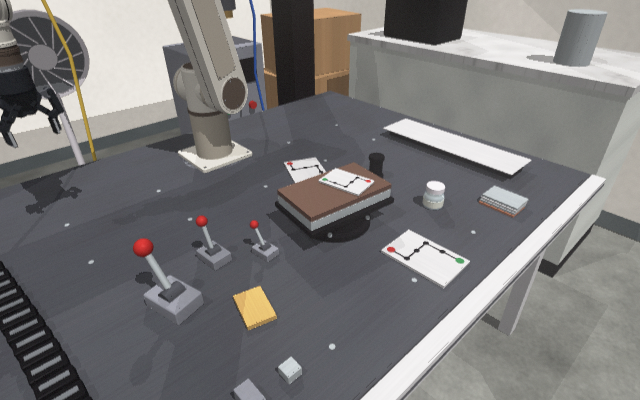

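The top view shows the base at the bottom, the chuck with a small plate at about (275,193) and three levers. The middle-sized lever is at about (418,233), with its ball at (427,244). I'll enlarge the relevant crops.

```bash
python3 - <<'E'
from h import *
c=load('top'); im=c['image'][:,:,::-1]
a=cv2.resize(im[155:235,235:315],(480,480),interpolation=cv2.INTER_CUBIC)
b=cv2.resize(im[200:280,385:445+20],(480,480),interpolation=cv2.INTER_CUBIC)
a=cv2.resize(a,(400,400));b=cv2.resize(b,(400,400))
cv2.imwrite('pics/crop1.png',np.hstack([a,b]))
for u,v in[(275,193),(300,215),(427,244),(412,224),(186,229),(190,138),(425,158),(303,307),(330,185)]: print(u,v,world(c,u,v).round(3))
E
```

```text
275 193 [0.575 0.067 0.11 ]
300 215 [0.525 0.009 0.105]
427 244 [ 0.463 -0.283  0.112]
412 224 [ 0.509 -0.266  0.025]
186 229 [0.489 0.277 0.076]
190 138 [0.706 0.276 0.069]
425 158 [ 0.677 -0.301  0.01 ]
303 307 [ 0.298  0.001 -0.004]
330 185 [ 0.596 -0.059  0.108]
```

View pics/crop1.png

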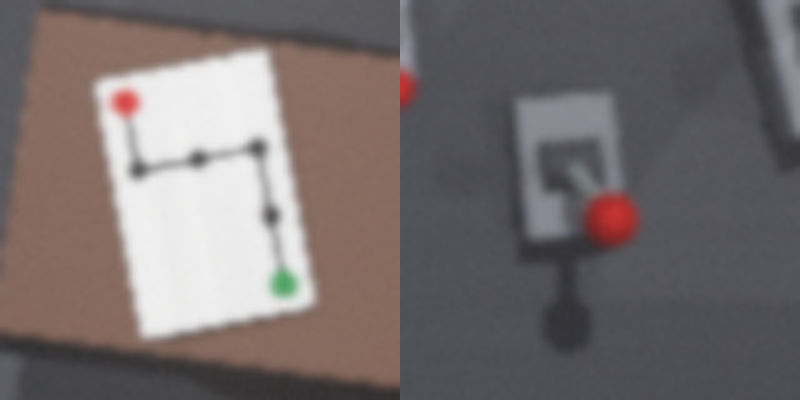

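The crop shows the plate's six dots clearly: green at about (284,284), red at (125,103). The middle lever leans towards the robot, with the ball at about (611,220) in the crop. I'll fit the poses now.

```bash
cat >> h.py <<'E'
P=np.array([[-48,-28],[-16,-28],[16,-28],[16,0],[16,28],[48,28]])/1000
def fit(Q):
    pm,qm=P.mean(0),Q.mean(0); U,S,V=np.linalg.svd((P-pm).T@(Q-qm)); R=(U@V).T
    D=(P-pm)@R.T+qm; return D,R,qm-R@pm,S.sum()/((P-pm)**2).sum()
E
python3 - <<'E'
from h import *
c=load('top'); f=lambda x,y,x0,y0:(x0+(x+.5)/5-.5,y0+(y+.5)/5-.5)
Q=np.array([world(c,*f(x,y,235,155),.111)[:2] for x,y in[(284,284),(271,215),(258,147),(198,158),(138,170),(125,103)]])
D,R,t,s=fit(Q); print((Q*1e3).round(1).tolist(),(D*1e3).round(1).tolist(),np.linalg.det(R),np.degrees(np.arctan2(R[1,0],R[0,0])),t,s)
for x,y in[(515,97),(612,93),(622,235),(527,241)]: print(world(c,*f(x-400,y,385,200),.025).round(4))
print('ball',world(c,*f(611-400,220,385,200),.092))
o=bot.get_obs(); from scipy.spatial.transform import Rotation as Ro
print(Ro.from_quat(o['tool_rot']).as_matrix().round(4).tolist())
E
```

```text
[[533.1, 28.8], [564.7, 35.3], [595.9, 41.9], [590.4, 69.3], [584.4, 96.7], [615.2, 103.3]] [[533.3, 28.7], [564.6, 35.3], [595.9, 41.9], [590.1, 69.3], [584.3, 96.7], [615.6, 103.4]] 0.9999999999999999 11.95485530460749 [0.57441053 0.06601575] 0.9985063249217239
[ 0.5217 -0.2546  0.025 ]
[ 0.5244 -0.3028  0.025 ]
[ 0.4543 -0.308   0.025 ]
[ 0.4507 -0.2609  0.025 ]
ball [ 0.46350327 -0.28707072  0.092     ]
[[0.9753, 0.221, -0.0004], [0.221, -0.9753, 0.0018], [0.0, -0.0019, -1.0]]
```

Emit:
{"api": "jog_arm", "payload": {
  "deltas": [
    {"delta_pos":[0.15,-0.12,0],"yaw":0,"fingers":0},
    {"delta_pos":[0.28,-0.22,0],"yaw":0,"fingers":0},
    {"delta_pos":[0.41,-0.32,0],"yaw":0,"fingers":0},
    {"delta_pos":[0.54,-0.42,0],"yaw":0,"fingers":0},
    {"delta_pos":[0.67,-0.52,0],"yaw":0,"fingers":0},
    {"delta_pos":[0.8,-0.62,0],"yaw":0,"fingers":0},
    {"delta_pos":[0.88,-0.68,0],"yaw":0,"fingers":0},
    {"delta_pos":[0.88,-0.68,0],"yaw":0,"fingers":0},
    {"delta_pos":[0.88,-0.68,0],"yaw":0,"fingers":0}
  ]
}}

```text
clock: 1.0
eef_pos: [0.3229, -0.2298, 0.231]
tool_rot: [0.994, 0.112, -0.0, -0.0]
ft_force: [-0.4, -0.3, 0.5]
grip_width: -0.0001
grasp_force: 0.0
```

Emit:
{"api": "jog_arm", "payload": {
  "deltas": [
    {"delta_pos":[0.15,-0.12,0],"yaw":0,"fingers":0},
    {"delta_pos":[0.28,-0.22,0],"yaw":0,"fingers":0},
    {"delta_pos":[0.41,-0.32,0],"yaw":0,"fingers":0},
    {"delta_pos":[0.54,-0.42,0],"yaw":0,"fingers":0},
    {"delta_pos":[0.67,-0.52,0],"yaw":0,"fingers":0},
    {"delta_pos":[0.8,-0.62,0],"yaw":0,"fingers":0},
    {"delta_pos":[0.88,-0.68,0],"yaw":0,"fingers":0},
    {"delta_pos":[0.88,-0.68,0],"yaw":0,"fingers":0},
    {"delta_pos":[0.88,-0.68,0],"yaw":0,"fingers":0},
    {"delta_pos":[0.88,-0.68,0],"yaw":0,"fingers":0}
  ]
}}

```text
clock: 2.0
eef_pos: [0.5345, 0.025, 0.231]
tool_rot: [0.994, 0.11, -0.001, 0.0]
ft_force: [0.2, -0.0, 1.1]
grip_width: -0.0002
grasp_force: 0.0
```

```bash
python3 - <<'E'
from h import *
c=snap('wrist'); cv2.imwrite('pics/wrist0.png',c['image'][:,:,::-1])
im=c['image'].astype(int); r,g,b=im[...,0],im[...,1],im[...,2]
for n,m in(('g',(g-r>40)&(g-b>30)),('r',(r-g>90)&(r-b>90))):
    k,l,s,ce=cv2.connectedComponentsWithStats(m.astype('uint8'))
    for i in range(1,k):
        if s[i,4]>60: print(n,s[i,4],ce[i].round(1),world(c,*ce[i]).round(4),world(c,*ce[i],.111).round(4))
o=bot.get_obs(); print(o['eef_pos'],o['tool_rot'])
E
```

```text
g 183 [313.8 193. ] [0.5347 0.029  0.112 ] [0.5345 0.029  0.111 ]
g 159 [194.  248.4] [0.4033 0.1566 0.0104] [0.4591 0.1249 0.111 ]
r 241 [243.   73.3] [0.6172 0.1038 0.111 ] [0.6172 0.1038 0.111 ]
r 194 [519.5 235.4] [ 0.5285 -0.1837  0.082 ] [ 0.5361 -0.1613  0.111 ]
r 395 [602.1 319.6] [ 0.4692 -0.2781  0.1094] [ 0.47   -0.2762  0.111 ]
[0.53451872 0.02507065 0.2312612 ] [ 9.93954174e-01  1.09794841e-01 -4.11377887e-04  1.53020020e-04]
```

View pics/wrist0.png

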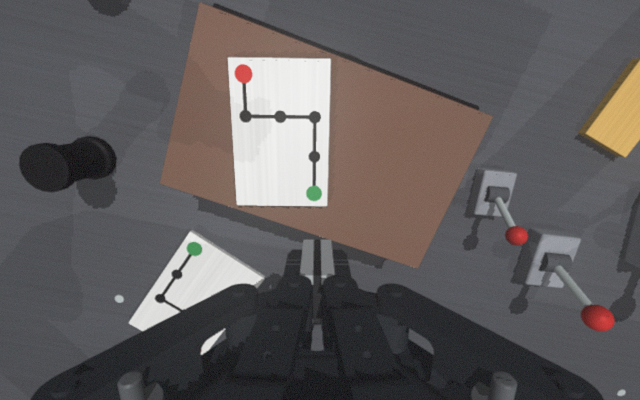

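The wrist view shows the shut fingers just short of the green dot at (314,193), and it agrees with the top view to within 2 mm. I'll descend over the green dot.

Emit:
{"api": "jog_arm", "payload": {
  "deltas": [
    {"delta_pos":[0,-0.013,0.08],"yaw":0,"fingers":0},
    {"delta_pos":[0,-0.013,0.16],"yaw":0,"fingers":0},
    {"delta_pos":[0,-0.013,0.24],"yaw":0,"fingers":0},
    {"delta_pos":[0,-0.013,0.3],"yaw":0,"fingers":0},
    {"delta_pos":[0,-0.013,0.33],"yaw":0,"fingers":0},
    {"delta_pos":[0,-0.013,0.35],"yaw":0,"fingers":0},
    {"delta_pos":[0,-0.013,0.36],"yaw":0,"fingers":0},
    {"delta_pos":[0,-0.013,0.36],"yaw":0,"fingers":0},
    {"delta_pos":[0,-0.013,0.36],"yaw":0,"fingers":0}
  ]
}}

```text
clock: 2.95
eef_pos: [0.535, 0.0307, 0.1242]
tool_rot: [0.994, 0.111, 0.001, 0.0]
ft_force: [0.1, -0.6, -0.5]
grip_width: 0.0003
grasp_force: 0.0
```

Emit:
{"api": "jog_arm", "payload": {
  "deltas": [
    {"delta_pos":[0,0.005,0.005],"yaw":0,"fingers":0},
    {"delta_pos":[0.05,0.005,0.005],"yaw":0,"fingers":0},
    {"delta_pos":[0.1,0.006,0.005],"yaw":0,"fingers":0},
    {"delta_pos":[0.15,0.007,0.005],"yaw":0,"fingers":0},
    {"delta_pos":[0.209,0.008,0.005],"yaw":0,"fingers":0},
    {"delta_pos":[0.209,0.008,0.005],"yaw":0,"fingers":0},
    {"delta_pos":[0.209,0.008,0.005],"yaw":0,"fingers":0}
  ]
}}

```text
clock: 3.65
eef_pos: [0.5959, 0.0423, 0.1217]
tool_rot: [0.994, 0.111, -0.0, 0.0]
ft_force: [-0.6, -0.1, -0.5]
grip_width: -0.0002
grasp_force: 0.0
```

Emit:
{"api": "jog_arm", "payload": {
  "deltas": [
    {"delta_pos":[0,-0.045,0],"yaw":0,"fingers":0},
    {"delta_pos":[0.001,-0.093,0],"yaw":0,"fingers":0},
    {"delta_pos":[0.001,-0.14,0],"yaw":0,"fingers":0},
    {"delta_pos":[0.002,-0.187,0],"yaw":0,"fingers":0},
    {"delta_pos":[0.002,-0.187,0],"yaw":0,"fingers":0},
    {"delta_pos":[0.002,-0.187,0],"yaw":0,"fingers":0},
    {"delta_pos":[0.055,-0.187,0],"yaw":0,"fingers":0},
    {"delta_pos":[0.109,-0.186,0],"yaw":0,"fingers":0},
    {"delta_pos":[0.109,-0.186,0],"yaw":0,"fingers":0},
    {"delta_pos":[0.109,-0.186,0],"yaw":0,"fingers":0},
    {"delta_pos":[0.109,-0.186,0],"yaw":0,"fingers":0}
  ]
}}

```text
clock: 4.75
eef_pos: [0.6149, 0.1034, 0.1215]
tool_rot: [0.994, 0.111, -0.001, 0.0]
ft_force: [-0.8, 0.4, -0.0]
grip_width: 0.0003
grasp_force: 0.0
```

Emit:
{"api": "jog_arm", "payload": {
  "deltas": [
    {"delta_pos":[0,0,-0.1],"yaw":0,"fingers":0},
    {"delta_pos":[0,0,-0.22],"yaw":0,"fingers":0},
    {"delta_pos":[0,0,-0.36],"yaw":0,"fingers":0},
    {"delta_pos":[0,0,-0.36],"yaw":0,"fingers":0},
    {"delta_pos":[-0.1,0.11,-0.36],"yaw":0,"fingers":0},
    {"delta_pos":[-0.2,0.22,-0.36],"yaw":0,"fingers":0},
    {"delta_pos":[-0.3,0.33,-0.36],"yaw":0,"fingers":0},
    {"delta_pos":[-0.4,0.44,-0.36],"yaw":0,"fingers":0},
    {"delta_pos":[-0.5,0.55,-0.36],"yaw":0,"fingers":0},
    {"delta_pos":[-0.5,0.55,-0.36],"yaw":0,"fingers":0}
  ]
}}

```text
clock: 5.75
eef_pos: [0.5024, -0.0941, 0.23]
tool_rot: [0.994, 0.108, -0.001, 0.001]
ft_force: [0.2, -0.7, 0.3]
grip_width: -0.0001
grasp_force: 0.0
```

Emit:
{"api": "jog_arm", "payload": {
  "deltas": [
    {"delta_pos":[-0.1,0.11,0],"yaw":0.04,"fingers":0},
    {"delta_pos":[-0.19,0.22,0],"yaw":0.08,"fingers":0},
    {"delta_pos":[-0.28,0.33,0],"yaw":0.12,"fingers":0},
    {"delta_pos":[-0.37,0.44,0],"yaw":0.16,"fingers":0},
    {"delta_pos":[-0.45,0.554,0],"yaw":0.19,"fingers":0},
    {"delta_pos":[-0.45,0.554,0],"yaw":0.19,"fingers":0},
    {"delta_pos":[-0.45,0.554,0],"yaw":0.19,"fingers":0},
    {"delta_pos":[-0.45,0.554,0],"yaw":0.19,"fingers":0}
  ]
}}

```text
clock: 6.55
eef_pos: [0.4111, -0.2811, 0.2297]
tool_rot: [0.999, 0.037, -0.0, -0.0]
ft_force: [0.2, -0.0, -0.2]
grip_width: 0.0004
grasp_force: 0.0
```

```bash
python3 - <<'E'
from h import *
c=snap('wrist'); cv2.imwrite('pics/wrist1.png',c['image'][:,:,::-1])
im=c['image'].astype(int); r,g,b=im[...,0],im[...,1],im[...,2]
m=(r-g>90)&(r-b>90)
k,l,s,ce=cv2.connectedComponentsWithStats(m.astype('uint8'))
for i in range(1,k):
    if s[i,4]>60: print(s[i],ce[i].round(1),world(c,*ce[i]).round(4),world(c,*ce[i],.098).round(4))
o=bot.get_obs(); print(o['clock'],o['eef_pos'],o['tool_rot'])
E
```

```text
[210  37  22  21 352] [220.6  47. ] [ 0.5257 -0.1899  0.0835] [ 0.5236 -0.1941  0.098 ]
[ 507   62   50   49 1909] [531.5  85.2] [ 0.5083 -0.4197  0.1451] [ 0.5136 -0.4496  0.098 ]
[314 115  28  30 657] [327.5 129.4] [ 0.4665 -0.2843  0.1124] [ 0.4656 -0.2848  0.098 ]
6.6 [ 0.41131096 -0.28088388  0.22970431] [ 9.99288810e-01  3.77069843e-02 -2.62912748e-05 -2.38702086e-04]
```

View pics/wrist1.png

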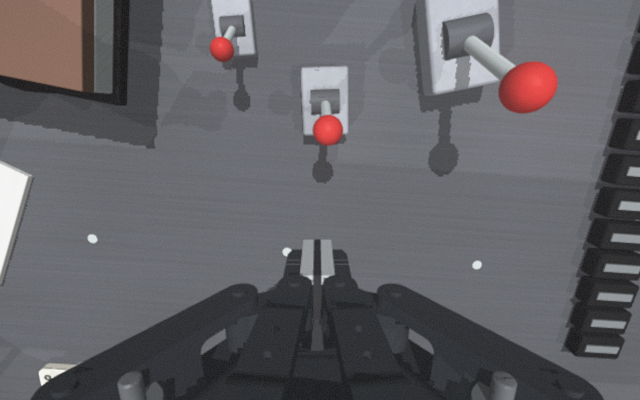

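The wrist view shows the middle lever's ball at (327,129), straight ahead of the fingers. The other two levers stand clear to either side. I'll descend behind the ball, then push.

Emit:
{"api": "jog_arm", "payload": {
  "deltas": [
    {"delta_pos":[0,0.01,0.12],"yaw":0,"fingers":0},
    {"delta_pos":[0,0.01,0.24],"yaw":0,"fingers":0},
    {"delta_pos":[0,0.01,0.36],"yaw":0,"fingers":0},
    {"delta_pos":[0,0.01,0.46],"yaw":0,"fingers":0},
    {"delta_pos":[0,0.01,0.5],"yaw":0,"fingers":0},
    {"delta_pos":[0,0.01,0.5],"yaw":0,"fingers":0},
    {"delta_pos":[0,0.01,0.5],"yaw":0,"fingers":0}
  ]
}}

```text
clock: 7.3
eef_pos: [0.4122, -0.285, 0.0809]
tool_rot: [0.999, 0.037, 0.001, 0.0]
ft_force: [1.1, -1.1, 0.4]
grip_width: 0.0003
grasp_force: 0.0
```

Emit:
{"api": "jog_arm", "payload": {
  "deltas": [
    {"delta_pos":[0.05,0,0],"yaw":0,"fingers":0},
    {"delta_pos":[0.09,0,0],"yaw":0,"fingers":0},
    {"delta_pos":[0.12,0,0],"yaw":0,"fingers":0},
    {"delta_pos":[0.15,0,0],"yaw":0,"fingers":0},
    {"delta_pos":[0.18,0,0],"yaw":0,"fingers":0},
    {"delta_pos":[0.21,0,0],"yaw":0,"fingers":0},
    {"delta_pos":[0.24,0,0],"yaw":0,"fingers":0},
    {"delta_pos":[0.26,0,0],"yaw":0,"fingers":0},
    {"delta_pos":[0.28,0,0],"yaw":0,"fingers":0},
    {"delta_pos":[0.28,0,0],"yaw":0,"fingers":0},
    {"delta_pos":[0.28,0,0],"yaw":0,"fingers":0}
  ]
}}

```text
clock: 8.4
eef_pos: [0.4951, -0.2789, 0.0798]
tool_rot: [0.999, 0.037, 0.0, 0.0]
ft_force: [0.5, 0.0, -0.0]
grip_width: -0.0002
grasp_force: 0.0
```

Emit:
{"api": "jog_arm", "payload": {
  "deltas": [
    {"delta_pos":[0.01,0,0],"yaw":0,"fingers":0},
    {"delta_pos":[0.02,0,0],"yaw":0,"fingers":0},
    {"delta_pos":[0.025,0,0],"yaw":0,"fingers":0},
    {"delta_pos":[0.025,0,0],"yaw":0,"fingers":0},
    {"delta_pos":[0.025,0,0],"yaw":0,"fingers":0}
  ]
}}

```text
clock: 8.9
eef_pos: [0.5025, -0.2784, 0.0799]
tool_rot: [0.999, 0.037, 0.0, 0.0]
ft_force: [-1.2, -0.2, 0.6]
grip_width: 0.0001
grasp_force: 0.2
```

```bash
python3 - <<'E'
from h import *
c=snap('wrist')
cv2.imwrite('pics/wrist2.png',c['image'][:,:,::-1])
im=c['image'].astype(int); r,g,b=im[...,0],im[...,1],im[...,2]
m=(r-g>90)&(r-b>90)
k,l,s,ce=cv2.connectedComponentsWithStats(m.astype('uint8'))
for i in range(1,k):
    if s[i,4]>60: print(s[i],ce[i].round(1),world(c,*ce[i]).round(4))
o=bot.get_obs(); print(o['clock'],o['eef_pos'],o['ft_force'])
E
```

```text
[ 118  177   39   37 1110] [137.1 195. ] [ 0.529  -0.191   0.0819]
[ 296  192   57   55 2439] [323.9 219.3] [ 0.5319 -0.2778  0.1056]
8.95 [ 0.50245401 -0.27838534  0.07987704] [-0.28175542  0.78320673 -0.76527967]
```

View pics/wrist2.png

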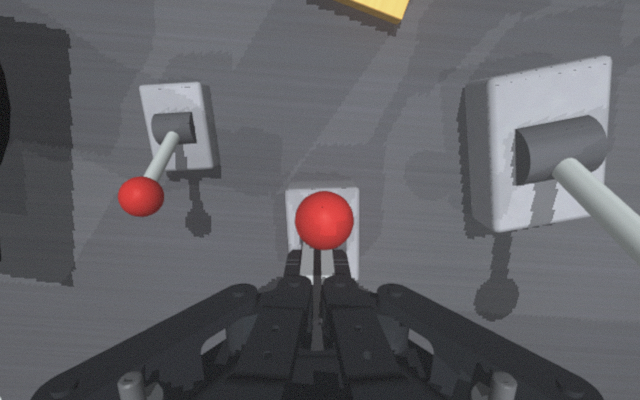

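The ball, at (324,219), now leans forward in front of the fingers at x ≈ 0.53 m. I'll press a little more to feel the stop.

Emit:
{"api": "jog_arm", "payload": {
  "deltas": [
    {"delta_pos":[0.006,0,0],"yaw":0,"fingers":0},
    {"delta_pos":[0.012,0,0],"yaw":0,"fingers":0},
    {"delta_pos":[0.012,0,0],"yaw":0,"fingers":0}
  ]
}}

```text
clock: 9.25
eef_pos: [0.5035, -0.2782, 0.0796]
tool_rot: [0.999, 0.036, -0.003, 0.0]
ft_force: [-7.2, -0.1, 3.3]
grip_width: 0.0002
grasp_force: 3.6
```

The force rose against the stop, so the lever is fully over. I'll draw back and up.

Emit:
{"api": "jog_arm", "payload": {
  "deltas": [
    {"delta_pos":[-0.05,0,0],"yaw":0,"fingers":0},
    {"delta_pos":[-0.15,0,0],"yaw":0,"fingers":0},
    {"delta_pos":[-0.28,0,0],"yaw":0,"fingers":0},
    {"delta_pos":[-0.32,0,-0.1],"yaw":0,"fingers":0},
    {"delta_pos":[-0.35,0,-0.25],"yaw":0,"fingers":0},
    {"delta_pos":[-0.35,0,-0.4],"yaw":0,"fingers":0},
    {"delta_pos":[-0.35,0,-0.5],"yaw":0,"fingers":0},
    {"delta_pos":[-0.35,0,-0.5],"yaw":0,"fingers":0},
    {"delta_pos":[-0.35,0,-0.5],"yaw":0,"fingers":0},
    {"delta_pos":[-0.35,0,-0.5],"yaw":0,"fingers":0}
  ]
}}

```text
clock: 10.25
eef_pos: [0.4008, -0.2853, 0.2286]
tool_rot: [0.999, 0.037, -0.001, -0.001]
ft_force: [-0.1, 0.3, -1.2]
grip_width: -0.0002
grasp_force: 0.0
```

```bash
python3 - <<'E'
from h import *
c=snap('wrist')
cv2.imwrite('pics/wrist3.png',c['image'][:,:,::-1])
o=bot.get_obs(); print(o['clock'],o['eef_pos'],o['ft_force'],abs(o['joint_vel']).max())
E
```

```text
10.3 [ 0.40056988 -0.28519114  0.22821244] [ 1.16770524  0.13862891 -0.33979256] 0.004356353510335282
```

View pics/wrist3.png

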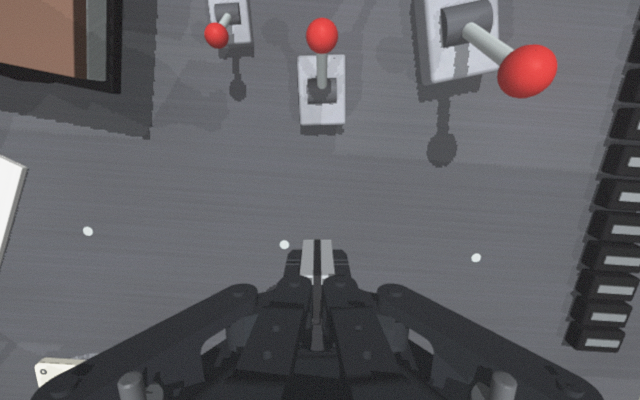

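The middle lever now leans away from the robot, ball at (322,36), and the hand is clear. I'll hand the job in.

```bash
python3 -c "
from workcell import bot
print(bot.job_done())"
```

```text
the job is handed in; nothing more can be done
None
```

I traced the line from green to red about 10 mm above the plate, pushed the middle shutter lever over to its stop, drew the hand clear and handed the job in at about 10 s; no verdict came back.

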